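# Invert a capped sample bottle and set it in the finished rest

### The arm

A 6-joint arm with a two-finger parallel gripper is mounted at the origin on the work surface. World frame = base frame: x ahead of the robot, y to its left, z up, the work surface at z = 0. Lengths are in m, angles in rad, forces in N, time in s.
With the tool pointing down it reaches from about 0.35 to 0.775 m from the base axis. Payload 5.5 kg.
Tool frame: the origin (TCP) lies midway between the tips of the shut fingers; the grasp point (between the pads) lies 19 mm behind it; z points along the fingers, y is the line along which they close (so a half turn about z gives the same grasp; the last joint's range is limited). The gripper opens to 85 mm and grips with 20 to 120 N. Pads are 22 mm wide; open, the fingers measure 114 mm over their backs; the gripper's body (76 mm by 85 mm) begins 54 mm behind the grasp point. The pads swing forward as they close: fully open they stand 13 mm farther back than shut.
Start: joints at [-1.261, 0.313, 0.046, 1.304, 0, 1.431], TCP at [0.25, -0.518, 0.196] pointing down, gripper open.
Joint ranges: [-2.76, 2.76], [-0.86, 1.69], [-1.03, 1.26], [-2.2, 2.34], [-1.47, 1.5], [-3.14, 3.14]. Speed limits (rad/s): [2.57, 2.57, 3.14, 3.14, 3.14, 3.14].

### API

Orientations are given as a unit quaternion [w, x, y, z].
In Python, from workcell import get_state, read_camera, camera_info, hand_in, recognise gives the robot as it stands.
- The arm moves only by the tool arm_command, never from a script. Its argument "moves" is one flat list of numbers, 7 for each row, row after row: the opening, from -1 (shut) to 1 (fully open), then the shift along the tool's x, y, z in mm, then the turn, a rotation vector about the tool's x, y, z in rad. A call has 1 to 8 rows; each row shifts and turns the commanded pose from where the row before left it, along the tool's axes as they then stand; what a row does not reach is not made up. A row lasts 1/8 s, in which the tool goes at most 62.5 mm and 10.7 degrees, less where a joint would pass 70% of its speed; a pose out of reach is approached as far as the arm can. A call with a gripper value outside its range is refused whole. The fingers move at their own pace and stop on an object; "newtons" is the grip in N (left out, the last holds). Time passes only in rows, so rows that do not move let the fingers close. It gives the time, the measured TCP pose, the force, the opening and the grip force at its end, in the units of the state.
- get_state(): the state, without advancing time (a new reading comes with each control period).
- read_camera(name): name is "side" or "top" or "wrist"; returns (picture, depth): 384x512x3 uint8, blue, green, red; 384x512 float32, m along the optical axis (not along the pixel's ray), 0 where there is no reading.
- camera_info(name): a dict with "fovy" (degrees; the focal length in pixels is half the picture's height over the tangent of half this angle, whatever the lens; pixels are square), "cx", "cy" (the principal point, pixels), "eye" and "orientation" of the camera in the world; the wrist camera has in their place "tool_from_camera" (4x4, takes a point from camera to tool coordinates, whose origin is the TCP and whose axes are the flange's). Camera axes: x right, y down, z forward; pixel columns grow to the right and rows downward; lengths in m; the calibration is good to about 2 mm. The wrist camera is an equidistant fisheye: a pixel r from the principal point sees the ray r / f radians off the axis. A picture is of the moment at which its call begins: read the wrist's pose just before it. camera_info takes no time and is no camera call.
- hand_in(): hands the job in; it is judged then, once.
Trained networks look in the newest picture that a camera, given by its name, has taken for a name from the list of things; names that differ only in an ending like _2 or _b are one class to them, and where a whole thing is asked for, a point or a joint stands for the part that bears it (a point fixed in the world has none). Each returns a list of dicts, best first, with "confidence" (0 to 1); they miss things now and then, are a little off and sometimes report something else, mostly with a low value. They report only what shows in the picture. A call takes as long as a camera call. They do not tell look-alikes from the thing itself.
- recognise(camera, label): "point" ([column, row] in pixels, amid what is visible of it).
The state is a dict: "clock": time; "joint_pos": joint angles; "qvel": joint speeds; "tau": joint torques, N m; "tcp_pos": TCP position; "orientation": TCP orientation; "wrist_force": force on the tool from outside, world axes, zero at the start; "ft_torque": the same for the moment, N m; "finger_gap": finger opening in m; "grip_force": force on a finger pad.
Only numpy, scipy, OpenCV 4.12 (cv2) and the standard library are available. Lean on these libraries where they do the work, as an engineer would, in place of code of your own. Each camera call takes 0.05 s, during which the arm holds its last target. There are 200 camera calls.

### The job

Mix the lilac-capped sample bottle by inversion: take it out of the slanted red rest, turn it upside down well above the desk and clear of everything (cap pointing steeply down, at least 45 degrees below level), and keep it so for one second. Then turn it cap-up again and set it gently in the slanted green rest, lying in the trough with its foot on the ledge, and let go; do not drop it, and leave the other bottles, the clip basket and the stapler where they are.

Things in the scene. Friction and masses are not known exactly. Their poses are not given: they have to be found in the camera images.
- sample: The bottle to mix: closed rigid cylinder, dark red with a white band, 48 mm diameter, 136 mm long, 0.13 to 0.25 kg; straight body 0 to 104 mm from the foot, lilac cap (40 mm diameter) from 110 mm up. Origin: centre of the foot; z along its axis to the cap. Starts in a bay of the red rest, leaning back 0.70 rad, held by a trough to 59 mm from the foot; from 60 to 104 mm it is free all round.
- neighbour: A like bottle with a red cap in the other bay of the red rest, 100 mm from the sample, axis to axis; leave it alone. Same size, origin and axes as the sample.
- red_rest: Red slanted rest, fixed, base 125 x 196 mm, two bays at y = +50 and -50 mm. Origin: centre of the base's underside, on the desk; x level, to the side towards which the bottles lean back (roughly away from the robot), z up. In each bay a resting bottle's foot centre is at x = -30, z = 48 mm.
- green_rest: Green slanted rest for mixed samples, fixed, base 125 x 96 mm, one bay of the same shape, empty at first. Origin and axes as for the red rest; its seat is at x = -30, y = 0, z = 48 mm.
- green_seat: Seat of the green rest, marked by a lilac stripe on the ledge. Origin: foot centre of a resting bottle. z: slanted direction for the bottle's axis and cap, 0.70 rad from vertical; x: square to z, into the trough, forward and down. The trough is a 90 degree V, open towards -x, 59 mm long from the ledge up, touching a bottle 45 degrees either side of +x and reaching 34 mm to each side.
- spare: A like bottle with an orange cap standing upright on the desk; leave it alone. Origin: centre of its foot; z along its axis to the cap.
- clip_basket: Black open basket of clips, 100 x 130 x 50 mm, loose; leave it alone. Origin: centre of its underside.
- stapler: Blue and black stapler, 140 x 35 x 39 mm, loose; leave it alone. Origin: centre of its underside.
There are look-alikes about, which are no part of the job. Leave any pink look-alike of the red_rest alone.

How it is judged:
On the way:
1. the sample bottle is held upside down in the air: cap at least 45 degrees below level, foot more than 0.17 m above the desk, not touching a rest (angle between sample's own z axis and vertical above 2.356 rad and height (world z) of sample above 0.17 m and contact force between sample and the fingers above 0.5 N and contact force between sample and red_rest below 0.2 N and contact force between sample and green_rest below 0.2 N), for 0.7 s.
At the end, for the whole second after the job is handed in: The sample bottle lies at rest in the green rest, cap up, its foot centre within 12 mm of the seat and its axis within 0.15 rad of the trough's direction, released (distance between sample and green_seat below 0.012 m and angle between the z axis of sample and the z axis of green_seat, either way round below 0.15 rad and angle between sample's own z axis and vertical below 1 rad and linear speed of sample below 0.02 m/s); the robot touches nothing.
It fails at once if the sample is dropped: moves faster than 0.6 m/s while the fingers do not hold it (linear speed of sample above 0.6 m/s and contact force between sample and the fingers below 0.2 N).
It fails at once if another bottle, the basket or the stapler is moved more than 20 mm (distance of any of neighbour, spare, clip_basket, stapler from where it was at the start of the episode above 0.02 m).
It fails at once if another bottle is tipped over (angle between neighbour's own z axis and vertical above 1.1 rad or angle between spare's own z axis and vertical above 0.5 rad).
It also fails if it takes over 45 s, if anything falls off the work surface, if the arm or the gripper's body presses on something with over 40 N, if the wrist force passes 120 N, or if a joint passes its speed limit or range.

## Working session

There is one attempt and no reset: what is moved stays moved. The work goes in short steps, Python scripts to look and compute and a tool call to move; the robot and the scene stay as the last step left them, time stands still between calls to the robot, and variables do not carry over. Pictures are saved under pics/ and viewed, at most 10 in all, crops included, and the job is handed in when it is done.

Besides the shell and the picture viewer there is one more tool, called in YAML: its name, and indented under it one key for each argument. arm_command: Moves the arm, as the interface text tells. Its arguments: {"type":"object","properties":{"moves":{"type":"array"},"newtons":{"type":"number"}},"required":["moves"]}

```bash
mkdir -p pics; ls
cat > h.py <<'E'
import numpy as np, cv2
from scipy.spatial.transform import Rotation as R
from workcell import *
def Rq(q): return R.from_quat([q[1],q[2],q[3],q[0]])
def cloud(name,depth):
    i=camera_info(name); h,w=depth.shape; f=h/2/np.tan(np.radians(i["fovy"])/2)
    v,u=np.mgrid[:h,:w]; P=np.stack([(u-i["cx"])/f*depth,(v-i["cy"])/f*depth,depth],-1)
    return P@Rq(i["orientation"]).as_matrix().T+np.array(i["eye"])
E
python3 - <<'E'
from h import *
for c in("side","top"):
    p,d=read_camera(c); cv2.imwrite(f"pics/{c}0.png",p); np.savez(f"{c}0.npz",p=p,d=d)
    W=cloud(c,d); print(c,camera_info(c))
    for l in("sample","neighbour","red_rest","green_rest","green_seat","spare","clip_basket","stapler"):
        for r in recognise(c,l)[:3]:
            u,v=map(int,np.round(r["point"])); print(l,(u,v),round(r["confidence"],2),W[v,u].round(3))
print(get_state())
E
```

```text
pics
side {'fovy': 55.62702799888087, 'cx': 248.92556523050072, 'cy': 192.3320300011689, 'eye': array([0.26917155, 0.67023421, 0.73571473]), 'orientation': array([ 0.06006269, -0.12572211,  0.92263546, -0.35962513])}
sample (240, 111) 0.62 [ 0.554 -0.183  0.115]
neighbour (247, 91) 0.72 [ 0.562 -0.286  0.119]
red_rest (329, 131) 0.9 [ 0.293 -0.242  0.049]
red_rest (246, 134) 0.84 [ 0.541 -0.194  0.025]
red_rest (288, 262) 0.57 [0.318 0.241 0.05 ]
green_rest (192, 238) 0.95 [0.554 0.222 0.027]
green_seat (197, 176) 0.16 [0.63  0.004 0.007]
spare (264, 178) 0.86 [0.424 0.039 0.086]
clip_basket (200, 177) 0.63 [0.621 0.004 0.006]
stapler (121, 328) 0.82 [0.604 0.465 0.036]
top {'fovy': 57.669138856085794, 'cx': 258.85990557630873, 'cy': 189.06624647377305, 'eye': array([0.33735265, 0.07635678, 0.95098953]), 'orientation': array([-0.05775744,  0.70917851, -0.7009473 ,  0.0490183 ])}
sample (377, 155) 0.81 [ 0.549 -0.197  0.129]
neighbour (413, 152) 0.97 [ 0.558 -0.285  0.124]
neighbour (387, 170) 0.46 [ 0.537 -0.261  0.011]
red_rest (388, 168) 0.84 [ 0.544 -0.266  0.007]
red_rest (215, 2
[... 323 characters left out ...]
_pos': array([-1.26059454e+00,  3.13144694e-01,  4.61125573e-02,  1.30359593e+00,
        3.02326259e-05,  1.43120305e+00]), 'qvel': array([-6.73067518e-04,  1.59030968e-03,  2.14564617e-06,  1.08467944e-03,
        1.56255041e-03,  8.04364237e-04]), 'tau': array([ 1.25165639e-03, -4.80447328e+01,  2.98814571e+01, -6.44163651e-05,
        1.89168054e-04,  1.50633912e-05]), 'tcp_pos': array([ 0.25002035, -0.51786023,  0.19645982]), 'orientation': array([8.25338759e-05, 9.74816959e-01, 2.23006477e-01, 2.22290973e-05]), 'wrist_force': array([ 0.24178547, -0.69326144, -0.03419534]), 'ft_torque': array([-0.01142537,  0.03568194, -0.01761286]), 'grip_force': 0.0, 'finger_gap': 0.08561394982103677}
```

View pics/side0.png

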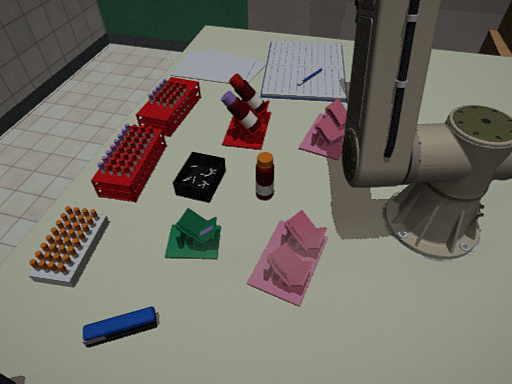

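View pics/top0.png

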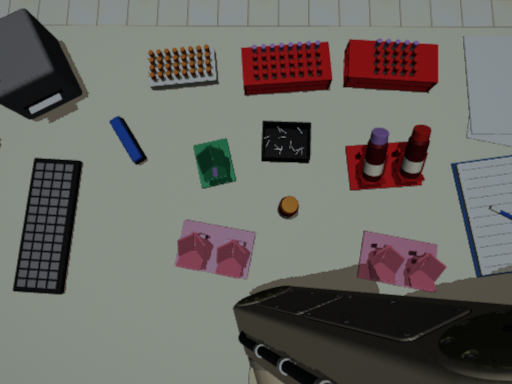

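The side view shows the lilac-capped sample at (235,105) in the red rest, with the red-capped neighbour beside it at (245,90). The green rest is at (195,238), and the pink look-alikes are elsewhere. In the top view the lilac cap is at (379,135), the red cap at (420,133), and the green rest at (215,163) with its lilac stripe at (215,172). Next I'll fit poses.

```bash
cat > fit.py <<'E'
from h import *
from scipy.optimize import least_squares
def pts(c):
    a=np.load(c+"0.npz"); return cloud(c,a["d"]),a["p"].astype(int),a["d"]>0
def rest(p): # rest frame from x,y,yaw
    x,y,t=p; return np.array([x,y,0]),R.from_euler('z',t)
T=R.from_euler('y',.70)
def loc(P,p,by):  # points in seat frame (z along bottle axis)
    o,r=rest(p); return T.inv().apply(r.inv().apply(P-o)-[-.03,by,.048])
def cyl(P,p,by):
    q=loc(P,p,by); z=q[:,2]; rr=np.hypot(q[:,0],q[:,1])
    return np.where(z<.107,rr-.024,rr-.020)
def show(n,s): print(n,s.x.round(4),"rms",np.sqrt(np.median(s.fun**2)).round(5))
for cs in(["top"],["side"],["top","side"]):
    B=[];G=[];D=[]
    for c in cs:
        W,p,m=pts(c); b,g,r=p[...,0],p[...,1],p[...,2]
        k=m&(W[...,2]>.085)&(W[...,2]<.2)&(abs(W[...,0]-.56)<.09)&(abs(W[...,1]+.24)<.12); B.append(W[k])
        n=m&(abs(W[...,0]-.55)<.1)&(abs(W[...,1]-.21)<.09)&(g>1.3*r)&(g>1.15*b)
        G.append(W[n&(W[...,2]>.03)]); D.append(W[n&(W[...,2]<.02)&(W[...,2]>-.01)])
    B,G,D=map(np.vstack,(B,G,D))
    f=lambda p:np.where(abs(cyl(B,p,.05))<abs(cyl(B,p,-.05)),cyl(B,p,.05),cyl(B,p,-.05))
    s=min((least_squares(f,[.54,-.24,t],loss='cauchy',f_scale=.002) for t in(-.3,0,.3)),key=lambda s:s.cost)
    show(f"red {cs} {len(B)}",s)
    o,r=rest(s.x)
    for by in(.05,-.05): print("  foot",(o+r.apply([-.03,by,.048])).round(4))
    print("  base med z",np.median(D[:,2]).round(4),cv2.minAreaRect((np.vstack([D,G])[:,:2]*1000).astype(np.float32)))
    def g(p):
        q=loc(G,p,0); a=(q[:,0]+q[:,1])/2**.5-.024; b=(q[:,0]-q[:,1])/2**.5-.024
        a=np.where(q[:,1]>0,a,b); return np.where(abs(a)<abs(q[:,2]),a,q[:,2])
    s=min((least_squares(g,[.55,.21,t],loss='cauchy',f_scale=.002) for t in(-.3,-.1,.1,.3)),key=lambda s:s.cost)
    show(f"green {len(G)}",s); o,r=rest(s.x); print("  seat",(o+r.apply([-.03,0,.048])).round(4))
E
python3 fit.py
```

```text
red ['top'] 1745 [ 0.5459 -0.2515  0.0814] rms 0.00092
  foot [ 0.512  -0.2042  0.048 ]
  foot [ 0.5201 -0.3038  0.048 ]
  base med z 0.0084 ((554.8408203125, 214.77720642089844), (128.06178283691406, 95.81917572021484), 13.838054656982422)
green 793 [0.5485 0.2141 0.2436] rms 0.00085
  seat [0.5194 0.2069 0.048 ]
red ['side'] 1037 [ 0.5496 -0.2511  0.0842] rms 0.00116
  foot [ 0.5155 -0.2038  0.048 ]
  foot [ 0.5239 -0.3035  0.048 ]
  base med z 0.009 ((559.4585571289062, 201.50433349609375), (123.52501678466797, 126.0325927734375), 14.666866302490234)
green 939 [0.5529 0.2158 0.251 ] rms 0.00109
  seat [0.5239 0.2084 0.048 ]
red ['top', 'side'] 2782 [ 0.5468 -0.2515  0.0814] rms 0.00129
  foot [ 0.5128 -0.2041  0.048 ]
  foot [ 0.521  -0.3037  0.048 ]
  base med z 0.0088 ((558.5736083984375, 201.3375244140625), (129.38558959960938, 125.53636932373047), 15.039703369140625)
green 1732 [0.5508 0.214  0.2371] rms 0.00149
  seat [0.5216 0.207  0.048 ]
```

```bash
cat > plan.py <<'E'
from h import *
FOOT=np.array([.5135,-.204,.048]); YR=.083
SEAT=np.array([.5215,.207,.048]); YG=.245
S=R.from_euler('y',.70)
A=R.from_matrix(np.array([[0,0,1],[0,1,0],[-1,0,0]])) # tool cols in seat axes: x_t=-z_s,y_t=y_s,z_t=x_s
def grasp(foot,yaw,s=.082,b=.021):
    r=R.from_euler('z',yaw)*S
    return foot+r.apply([b,0,s]), r*A
def now():
    s=get_state(); return np.array(s["tcp_pos"]),Rq(s["orientation"]),s
def rows(p1,r1,opening,n=None,start=None,mm=55,rad=.17):
    p,r=start or now()[:2]
    w=(r.inv()*r1).as_rotvec(); L=np.linalg.norm(p1-p)*1000
    n=n or int(np.ceil(max(L/mm,np.linalg.norm(w)/rad,1))); out=[]; p0,r0=p,r
    for i in range(1,n+1):
        pt=p0+(p1-p0)*i/n; rt=r0*R.from_rotvec(w*i/n)
        d=np.round(r.inv().apply(pt-p)*1000); t=np.round((r.inv()*rt).as_rotvec(),2)
        out.append([opening,*d.astype(int).tolist(),*t.tolist()]); p=p+r.apply(d/1000); r=r*R.from_rotvec(t)
    print(n,"rows"); 
    for k in range(0,n,8): print(str(sum(out[k:k+8],[])).replace(" ","").replace(".0,",",").replace("-0,","0,"))
    return p,r
E
python3 - <<'E'
from plan import *
p,r=grasp(FOOT,YR); print(p,r.as_matrix().round(2).tolist())
z=r.apply([0,0,1]); pre=p-.13*z; print("pre",pre)
st=rows(np.array([.33,-.40,.30]),r,1)
st=rows(pre,r,1,start=st)
E
```

```text
[ 0.58215039 -0.1982889   0.09718849] [[-0.64, -0.08, 0.76], [-0.05, 1.0, 0.06], [-0.76, 0.0, -0.64]]
pre [ 0.48306319 -0.20653207  0.18093679]
17 rows
[1,7,-4,-6,-0.07,-0.01,-0.15,1,8,-3,-7,-0.07,-0.02,-0.15,1,8,-1,-6,-0.07,-0.01,-0.15,1,8,1,-7,-0.07,-0.01,-0.15,1,7,2,-7,-0.07,-0.01,-0.15,1,7,4,-6,-0.07,-0.02,-0.15,1,6,5,-7,-0.07,-0.01,-0.15,1,6,7,-6,-0.07,-0.01,-0.15]
[1,4,7,-5,-0.07,-0.01,-0.14,1,3,9,-6,-0.06,-0.02,-0.15,1,1,9,-4,-0.07,-0.01,-0.15,1,0,10,-4,-0.07,-0.01,-0.15,1,-1,9,-3,-0.07,-0.02,-0.15,1,-3,10,-3,-0.07,-0.01,-0.15,1,-5,9,-2,-0.07,-0.01,-0.15,1,-6,9,-1,-0.07,-0.02,-0.15]
[1,-6,7,0,-0.07,-0.01,-0.15]
5 rows
[1,-4,36,41,0,0,0,1,-3,36,41,0,0,0,1,-4,36,41,0,0,0,1,-3,36,41,0,0,0,1,-4,37,41,0,0,0.0]
```

arm_command:
  moves: [1, 7, -4, -6, -0.07, -0.01, -0.15, 1, 8, -3, -7, -0.07, -0.02, -0.15, 1, 8, -1, -6, -0.07, -0.01, -0.15, 1, 8, 1, -7, -0.07, -0.01, -0.15, 1, 7, 2, -7, -0.07, -0.01, -0.15, 1, 7, 4, -6, -0.07, -0.02, -0.15, 1, 6, 5, -7, -0.07, -0.01, -0.15, 1, 6, 7, -6, -0.07, -0.01, -0.15]
  newtons: 70

```text
clock: 1.9
tcp_pos: [0.2881, -0.4612, 0.2458]
orientation: [0.264, 0.641, 0.72, 0.012]
wrist_force: [-0.2, 0.3, -1.0]
finger_gap: 0.0855
grip_force: 0.0
```

arm_command:
  moves: [1, 4, 7, -5, -0.07, -0.01, -0.14, 1, 3, 9, -6, -0.06, -0.02, -0.15, 1, 1, 9, -4, -0.07, -0.01, -0.15, 1, 0, 10, -4, -0.07, -0.01, -0.15, 1, -1, 9, -3, -0.07, -0.02, -0.15, 1, -3, 10, -3, -0.07, -0.01, -0.15, 1, -5, 9, -2, -0.07, -0.01, -0.15, 1, -6, 9, -1, -0.07, -0.02, -0.15]

```text
clock: 2.9
tcp_pos: [0.3256, -0.4065, 0.2949]
orientation: [0.416, 0.042, 0.908, 0.016]
wrist_force: [-1.1, -0.7, 0.4]
finger_gap: 0.0852
grip_force: 0.0
```

Run:
```python
from plan import *
p,r=grasp(FOOT,YR); z=r.apply([0,0,1]); pre=p-.13*z
a=now(); print(a[2]["joint_pos"].round(2),a[0],a[2]["clock"])
rows(pre,r,1)
```

```text
[-1.59  0.01 -0.37  1.21  0.86 -1.5 ] [ 0.32557087 -0.4064729   0.29493354] 2.9
6 rows
[1,0,34,32,-0.01,0,-0.02,1,0,33,32,-0.01,0,-0.03,1,-1,33,33,-0.02,0,-0.02,1,-2,32,34,-0.01,-0.01,-0.03,1,-3,32,33,-0.01,0,-0.02,1,-3,32,34,-0.01,0,-0.02]
```

arm_command:
  moves: [1, 0, 34, 32, -0.01, 0, -0.02, 1, 0, 33, 32, -0.01, 0, -0.03, 1, -1, 33, 33, -0.02, 0, -0.02, 1, -2, 32, 34, -0.01, -0.01, -0.03, 1, -3, 32, 33, -0.01, 0, -0.02, 1, -3, 32, 34, -0.01, 0, -0.02, 1, 0, 0, 0, 0, 0, 0]

```text
clock: 3.78
tcp_pos: [0.4833, -0.202, 0.1789]
orientation: [0.421, -0.035, 0.906, 0.021]
wrist_force: [0.3, -0.4, 0.0]
finger_gap: 0.0854
grip_force: 0.0
```

Run:
```python
from plan import *
p,r=grasp(FOOT,YR)
a=now(); print(a[2]["joint_pos"].round(2),a[0],a[2]["clock"])
for c in("wrist","side"):
    im,d=read_camera(c); cv2.imwrite(f"pics/{c}1.png",im); np.savez(c+"1.npz",p=im,d=d)
i=camera_info("wrist"); print(i); f=192/np.tan(np.radians(i["fovy"])/2)
T=np.array(i["tool_from_camera"])
# project the expected bottle axis points
RR=R.from_euler('z',YR)*S
for F in(FOOT,FOOT+R.from_euler('z',YR).apply([0,-.1,0])):
  for s in(.0,.06,.104,.136):
    q=np.linalg.inv(T)@np.append(a[1].inv().apply(F+RR.apply([0,0,s])-a[0]),1)
    t=np.arctan2(np.hypot(q[0],q[1]),q[2]); u=q[:2]/np.hypot(*q[:2])*t*f+[i["cx"],i["cy"]]; print(s,u.round(0))
print(recognise("wrist","sample"))
rows(p,r,1)
```

```text
[-1.03 -0.2  -0.9   0.39  0.76 -0.91] [ 0.48325378 -0.2019507   0.17891566] 3.775
{'fovy': 65.70646984690485, 'cx': 253.11594810158678, 'cy': 193.6306589252465, 'tool_from_camera': array([[-4.46766257e-04, -9.60626822e-01, -2.77841518e-01,
         6.99795750e-02],
       [ 9.99999750e-01, -2.76934672e-04, -6.50497713e-04,
         1.55623537e-03],
       [ 5.47941601e-04, -2.77841740e-01,  9.60626706e-01,
        -1.77921200e-01],
       [ 0.00000000e+00,  0.00000000e+00,  0.00000000e+00,
         1.00000000e+00]])}
0.0 [246.  99.]
0.06 [246. 161.]
0.104 [247. 204.]
0.136 [247. 233.]
0.0 [145. 104.]
0.06 [148. 163.]
0.104 [152. 204.]
0.136 [155. 232.]
[{'point': [249.6, 162.5], 'confidence': 0.94}]
3 rows
[1,0,0,43,0,0,0,1,1,1,44,0,0,-0.01,1,0,0,43,0,0,0.0]
```

View pics/wrist1.png

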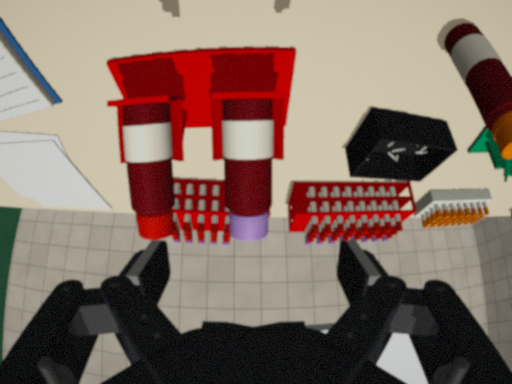

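The wrist view shows the lilac-capped sample centred at column 248 between the fingers, with its cap end near row 238. That agrees with the predicted columns 246–247. The red-capped neighbour is at column 150.

arm_command:
  moves: [1, 0, 0, 33, 0, 0, 0, 1, 1, 1, 33, 0, 0, -0.01, 1, 0, 0, 32, 0, 0, 0, 1, 0, 0, 32, 0, 0, 0, 1, 0, 0, 0, 0, 0, 0]

```text
clock: 4.55
tcp_pos: [0.5822, -0.1989, 0.0953]
orientation: [0.421, -0.037, 0.906, 0.017]
wrist_force: [-0.9, 0.6, 0.4]
finger_gap: 0.0853
grip_force: 0.0
```

Run:
```python
from plan import *
p,r=grasp(FOOT,YR)
a=now(); print(a[2]["joint_pos"].round(2),a[0],a[2]["clock"],a[2]["wrist_force"], "err in tool",a[1].inv().apply(p-a[0]).round(4),(a[1].inv()*r).as_rotvec().round(3))
```

```text
[-0.8   0.09 -0.95 -0.12  0.63 -0.66] [ 0.58219026 -0.19887693  0.09529676] 4.55 [-0.93893088  0.56270353  0.44798704] err in tool [-0.0015  0.0006 -0.0012] [-0.001  0.    -0.001]
```

Close.

arm_command:
  moves: [-1, 0, 0, 0, 0, 0, 0, -1, 0, 0, 0, 0, 0, 0, -1, 0, 0, 0, 0, 0, 0, -1, 0, 0, 0, 0, 0, 0, -1, 0, 0, 0, 0, 0, 0, -1, 0, 0, 0, 0, 0, 0]
  newtons: 70

```text
clock: 5.3
tcp_pos: [0.5823, -0.1985, 0.0979]
orientation: [0.423, -0.038, 0.905, 0.016]
wrist_force: [-5.1, -1.1, 5.9]
finger_gap: 0.0311
grip_force: 59.4
```

Run:
```python
from plan import *
p,r,s=now(); print(s["finger_gap"],s["grip_force"],p)
im,d=read_camera("side"); cv2.imwrite("pics/s2.png",cv2.resize(im[50:180,170:360],None,fx=3,fy=3))
np.savez("grasp.npz",p=p,q=r.as_quat())
# lift: out of the trough along -z(tool)+up, then level with roll
st=rows(p+np.array([-.01,0.0,.07]),r,-1,start=(p,r),mm=18)
up=np.array([.54,-.16,.36]); lvl=R.from_euler('z',YR)*A
st=rows(up,lvl,-1,start=st,mm=40,rad=.12)
print("roll:"); st=rows(up,lvl*R.from_rotvec([0,0,2.7]),-1,start=st,rad=.17)
```

```text
0.03106826009433659 59.36656715814024 [ 0.58233816 -0.1985029   0.09789155]
4 rows
[-1,-12,0,-13,0,0,0,-1,-12,0,-13,0,0,0,-1,-11,0,-13,0,0,0,-1,-12,1,-14,0,0,0.0]
6 rows
[-1,-22,7,-24,0,-0.12,0,-1,-24,6,-22,0,-0.11,0,-1,-26,7,-18,0,-0.12,0,-1,-29,7,-16,0,-0.11,0,-1,-30,6,-12,0,-0.12,0,-1,-31,7,-8,0,-0.12,0.0]
roll:
16 rows
[-1,0,0,0,0,0,0.17,-1,0,0,0,0,0,0.17,-1,0,0,0,0,0,0.17,-1,0,0,0,0,0,0.17,-1,0,0,0,0,0,0.16,-1,0,0,0,0,0,0.17,-1,0,0,0,0,0,0.17,-1,0,0,0,0,0,0.17]
[-1,0,0,0,0,0,0.17,-1,0,0,0,0,0,0.17,-1,0,0,0,0,0,0.17,-1,0,0,0,0,0,0.17,-1,0,0,0,0,0,0.17,-1,0,0,0,0,0,0.17,-1,0,0,0,0,0,0.16,-1,0,0,0,0,0,0.17]
```

View pics/s2.png

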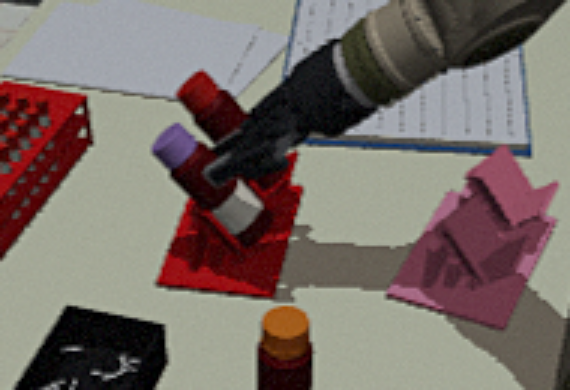

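The gap of 31 mm is too small for a 48 mm body, so the pads may be pinching a chord of it. I'll check where the bottle really is against the fingers.

Run:
```python
from plan import *
from scipy.optimize import least_squares
i=camera_info("wrist"); f=192/np.tan(np.radians(i["fovy"])/2); T=np.array(i["tool_from_camera"])
def wc(d):
    v,u=np.mgrid[:384,:512]; x=u-i["cx"]; y=v-i["cy"]; rr=np.hypot(x,y)+1e-9; t=rr/f
    k=np.tan(t)/rr*d; return np.stack([x*k,y*k,d],-1)@T[:3,:3].T+T[:3,3]
def fit(P,init):
    # cylinder in tool frame: axis ~ -x ; params y0,z0, slopes
    g=lambda p:np.hypot(P[:,1]-p[0]-p[2]*P[:,0],P[:,2]-p[1]-p[3]*P[:,0])-.024
    s=least_squares(g,init,loss='cauchy',f_scale=.002); return s.x.round(4),np.median(abs(s.fun)).round(4)
a=np.load("wrist1.npz"); C=wc(a["d"]); Q=C[120:205,226:270].reshape(-1,3); Q=Q[(Q[:,2]>0)&(Q[:,2]<.3)]
print("pre wrist fit (y,z at x=0, slopes) tool",fit(Q,[0,.13,0,0]), Q[:,0].min(),Q[:,0].max())
p,r,s=now()
im,d=read_camera("wrist"); cv2.imwrite("pics/w2.png",im); C=wc(d)
for l in("sample",): print(recognise("wrist",l))
Q=C[60:330,225:285].reshape(-1,3); print("col 250 tool pts",[ (v,C[v,250].round(3).tolist()) for v in range(40,384,30)])
im,d=read_camera("top"); W=cloud("top",d); m=(W[...,2]>.07)&(W[...,2]<.17)&(abs(W[...,0]-.57)<.06)&(abs(W[...,1]+.2)<.03)
im=im.astype(int); lil=(im[...,0]>im[...,1]*1.2)&m
print("cap med",np.median(W[lil],0),lil.sum())
t=r.inv().apply(W[lil]-p); print("cap tool",np.median(t,0),t.min(0),t.max(0)) if lil.any() else 0
```

```text
pre wrist fit (y,z at x=0, slopes) tool (array([-0.0035,  0.1071, -0.0147, -0.0097]), np.float64(0.0004)) -0.019958060222420346 0.06116444081529343
[{'point': [255.9, 187.3], 'confidence': 0.86}]
col 250 tool pts [(40, [0.113, -0.0, 0.003]), (70, [0.088, 0.0, -0.047]), (100, [0.074, 0.0, -0.046]), (130, [0.061, 0.0, -0.045]), (160, [0.047, 0.0, -0.046]), (190, [0.034, 0.0, -0.047]), (220, [0.018, -0.0, -0.044]), (250, [0.002, -0.0, -0.044]), (280, [-0.017, -0.0, -0.043]), (310, [-0.041, -0.0, -0.039]), (340, [0.01, 0.001, -0.117]), (370, [0.01, 0.001, -0.128])]
cap med [ 0.57604739 -0.19650891  0.14556937] 459
cap tool [-0.03434539  0.00184826 -0.03678237] [-0.05509095 -0.02659534 -0.09379424] [ 0.04712879  0.03082015 -0.00364231]
```

View pics/w2.png

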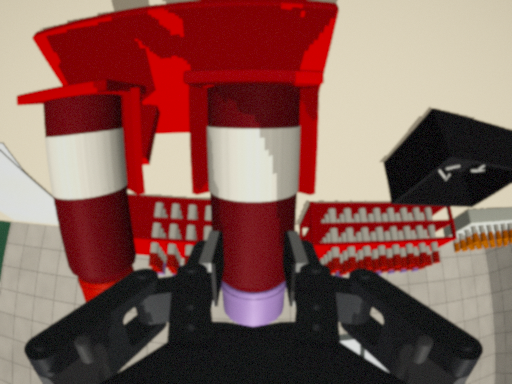

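Run:
```python
from plan import *
i=camera_info("wrist"); f=192/np.tan(np.radians(i["fovy"])/2); T=np.array(i["tool_from_camera"])
im,d=read_camera("wrist")
v,u=np.mgrid[:384,:512]; x=u-i["cx"]; y=v-i["cy"]; rr=np.hypot(x,y)+1e-9
k=np.tan(rr/f)/rr*d; C=np.stack([x*k,y*k,d],-1)@T[:3,:3].T+T[:3,3]
for row in (238,250,265,280,295):
    print(row,[(c,*(C[row,c]*1000).round().astype(int).tolist()) for c in list(range(192,232,5))+list(range(278,316,5))])
cv2.imwrite("pics/w3.png",cv2.resize(im[200:340,160:350],None,fx=4,fy=4))
```

```text
238 [(192, -97, -81, 182), (197, -126, -88, 246), (202, -126, -80, 247), (207, 10, -21, -49), (212, 11, -18, -49), (217, 10, -16, -49), (222, 8, -14, -43), (227, 7, -12, -41), (278, 7, 14, -41), (283, 5, 17, -36), (288, 11, 18, -49), (293, 10, 21, -49), (298, 11, 23, -50), (303, -126, 80, 246), (308, -125, 88, 245), (313, -96, 82, 181)]
250 [(192, 6, -27, -54), (197, 6, -25, -54), (202, 7, -22, -55), (207, 10, -19, -61), (212, 11, -17, -62), (217, 11, -14, -62), (222, 1, -14, -44), (227, 0, -12, -40), (278, 0, 14, -41), (283, -1, 17, -38), (288, 9, 17, -58), (293, 10, 19, -61), (298, 10, 21, -62), (303, 10, 24, -61), (308, 6, 27, -53), (313, 6, 30, -54)]
265 [(192, 13, -22, -79), (197, 12, -20, -77), (202, 12, -18, -78), (207, 10, -17, -74), (212, 10, -15, -74), (217, 6, -14, -67), (222, -6, -14, -46), (227, -10, -13, -39), (278, -9, 15, -40), (283, -9, 17, -41), (288, 3, 17, -61), (293, 9, 18, -73), (298, 10, 20, -74), (303, 12, 21, -77), (308, 11, 23, -77), (313, 13, 24, -80)]
280 [(192, 12, -20, -88), (197, 12, -19, -88), (202, 12, -17, -88), (207, 12, -15, -88), (212, 3, -16, -74), (217, -1, -14, -68), (222, -22, -16, -35), (227, -20, -13, -38), (278, -19, 15, -39), (283, -20, 18, -38), (288, -2, 17, -66), (293, 2, 18, -73), (298, 6, 19, -79), (303, 11, 20, -87), (308, 11, 21, -87), (313, 11, 23, -88)]
295 [(192, 17, -17, -105), (197, 17, -16, -104), (202, 17, -14, -105), (207, 17, -12, -105), (212, -4, -16, -76), (217, -7, -14, -71), (222, -1104, -207, 1454), (227, -35, -14, -32), (278, -34, 16, -34), (283, -39, 20, -26), (288, -9, 17, -68), (293, -5, 18, -74), (298, 17, 15, -104), (303, 17, 17, -104), (308, 16, 18, -103), (313, 17, 19, -105)]
```

View pics/w3.png

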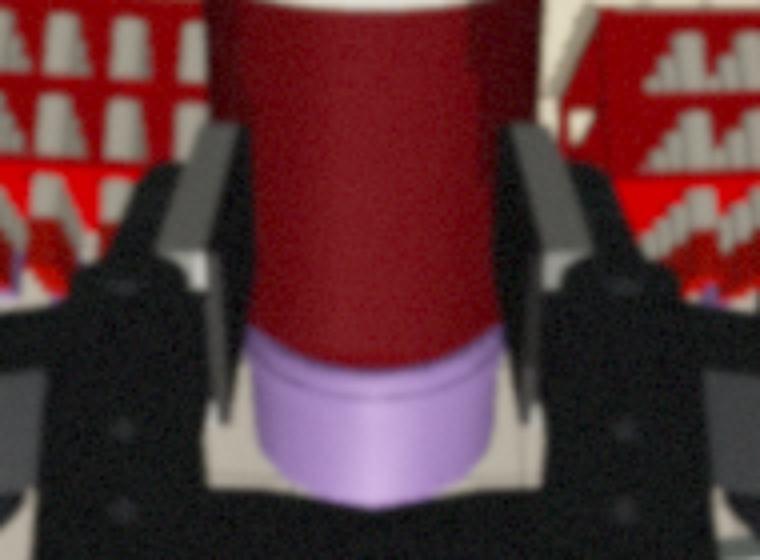

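The crop shows the pad tips (rows ~230–300 of the wrist picture) only just past the bottle's near surface. They pinch a chord. In tool z the tips are near −45 mm, the palm at −117 mm and the bottle axis at −22 mm. I'll open and go about 37 mm deeper so that the pads are centred on the axis.

arm_command:
  moves: [1, 0, 0, 0, 0, 0, 0, 1, 0, 0, 0, 0, 0, 0, 1, 0, 0, 0, 0, 0, 0, 1, 0, 0, 0, 0, 0, 0, 1, 0, 0, 0, 0, 0, 0]

```text
clock: 6.18
tcp_pos: [0.5818, -0.1974, 0.0963]
orientation: [0.422, -0.038, 0.906, 0.017]
wrist_force: [-0.2, -0.2, -0.7]
finger_gap: 0.0853
grip_force: 0.0
```

```bash
cat >> h.py <<'E'
def wristcloud(d):
    i=camera_info("wrist"); f=192/np.tan(np.radians(i["fovy"])/2); T=np.array(i["tool_from_camera"])
    v,u=np.mgrid[:384,:512]; x=u-i["cx"]; y=v-i["cy"]; rr=np.hypot(x,y)+1e-9
    k=np.tan(rr/f)/rr*d; return np.stack([x*k,y*k,d],-1)@T[:3,:3].T+T[:3,3]
from scipy.optimize import least_squares
def cylfit(d,box=(120,240,200,300),init=(0,-.03,0,0)):
    Q=wristcloud(d)[box[0]:box[1],box[2]:box[3]].reshape(-1,3); Q=Q[(abs(Q[:,1])<.03)&(Q[:,2]<init[1]+.02)&(Q[:,2]>init[1]-.04)]
    g=lambda p:np.hypot(Q[:,1]-p[0]-p[2]*Q[:,0],Q[:,2]-p[1]-p[3]*Q[:,0])-.024
    s=least_squares(g,init,loss='cauchy',f_scale=.002); return s.x.round(4),np.median(abs(s.fun)).round(5),Q[:,0].min(),Q[:,0].max()
E
python3 - <<'E'
from plan import *
p,r,s=now(); print(s["finger_gap"],s["joint_pos"].round(2),p)
im,d=read_camera("wrist"); print("cyl y,z,slopes",cylfit(d))
C=wristcloud(d)
m=(abs(C[...,1])<.06)&(C[...,2]<-.02)&(C[...,2]>-.1)&(abs(C[...,0])<.03)&(abs(C[...,1])>.032)
for sgn in(-1,1):
    q=C[m&(C[...,1]*sgn>0)]; print("finger",sgn,len(q),np.percentile(q,[1,50,99],axis=0).round(3).tolist() if len(q) else 0)
E
```

```text
0.08529330841503015 [-0.8   0.09 -0.96 -0.12  0.63 -0.66] [ 0.58179631 -0.19742207  0.09632616]
cyl y,z,slopes (array([ 0.0003, -0.0209, -0.0011, -0.0293]), np.float64(0.00037), np.float64(0.000564494656060413), np.float64(0.06555210351921298))
finger -1 2796 [[-0.01, -0.059, -0.1], [0.008, -0.043, -0.078], [0.013, -0.039, -0.05]]
finger 1 2728 [[-0.011, 0.041, -0.1], [0.008, 0.045, -0.077], [0.013, 0.059, -0.05]]
```

arm_command:
  moves: [1, 0, 0, 13, 0, 0, 0, 1, 0, 0, 13, 0, 0, 0, 1, 0, 0, 12, 0, 0, 0, 1, 0, 0, 0, 0, 0, 0]

```text
clock: 6.72
tcp_pos: [0.6109, -0.1947, 0.0712]
orientation: [0.422, -0.038, 0.906, 0.017]
wrist_force: [0.1, 0.3, -0.8]
finger_gap: 0.0853
grip_force: 0.0
```

arm_command:
  moves: [-1, 0, 0, 0, 0, 0, 0, -1, 0, 0, 0, 0, 0, 0, -1, 0, 0, 0, 0, 0, 0, -1, 0, 0, 0, 0, 0, 0, -1, 0, 0, 0, 0, 0, 0]
  newtons: 70

```text
clock: 7.35
tcp_pos: [0.6111, -0.196, 0.0728]
orientation: [0.423, -0.037, 0.905, 0.016]
wrist_force: [-3.5, -3.7, 4.7]
finger_gap: 0.0462
grip_force: 70.8
```

Run:
```python
from plan import *
p,r,s=now(); print(s["finger_gap"],s["grip_force"],s["wrist_force"],s["joint_pos"].round(2))
im,d=read_camera("wrist"); print("cyl",cylfit(d,init=(0,-.058,0,0)))
np.savez("grasp.npz",p=p,q=r.as_quat())
st=rows(p+np.array([-.02,0.0,.08]),r,-1,start=(p,r),mm=18)
up=np.array([.57,-.14,.36]); lvl=R.from_euler('z',0.1)*A
st=rows(up,lvl,-1,start=st,mm=40,rad=.12)
print("roll:"); st=rows(up,lvl*R.from_rotvec([0,0,2.7]),-1,start=st,rad=.17)
```

```text
0.0461882480210984 70.80785930156708 [-3.4622904  -3.65229099  4.65548683] [-0.74  0.18 -0.95 -0.24  0.59 -0.61]
cyl (array([ 0.0014, -0.0587, -0.0037, -0.0265]), np.float64(0.00036), np.float64(0.018823840323706584), np.float64(0.0668558010521919))
5 rows
[-1,-10,0,-13,0,0,0,-1,-9,1,-14,0,0,0,-1,-10,0,-13,0,0,0,-1,-10,0,-13,0,0,0,-1,-10,0,-14,0,0,0.0]
6 rows
[-1,-25,10,-24,0,-0.12,0,-1,-27,9,-21,-0.01,-0.11,0,-1,-30,10,-18,0,-0.12,0,-1,-31,10,-15,0,-0.12,0,-1,-33,9,-10,-0.01,-0.11,0,-1,-34,10,-7,0,-0.12,-0.0]
roll:
16 rows
[-1,0,0,0,0,0,0.17,-1,0,0,0,0,0,0.17,-1,0,0,0,0,0,0.17,-1,0,0,0,0,0,0.16,-1,0,0,0,0,0,0.17,-1,0,0,0,0,0,0.17,-1,0,0,0,0,0,0.17,-1,0,0,0,0,0,0.17]
[-1,0,0,0,0,0,0.17,-1,0,0,0,0,0,0.17,-1,0,0,0,0,0,0.16,-1,0,0,0,0,0,0.17,-1,0,0,0,0,0,0.17,-1,0,0,0,0,0,0.17,-1,0,0,0,0,0,0.17,-1,0,0,0,0,0,0.17]
```

The gap of 46 mm and the residual push along the tool show the pads are still slightly short of the diameter. I'll go 10 mm deeper.

arm_command:
  moves: [0.6, 0, 0, 0, 0, 0, 0, 0.6, 0, 0, 0, 0, 0, 0, 0.6, 0, 0, 10, 0, 0, 0, 0.6, 0, 0, 0, 0, 0, 0, -1, 0, 0, 0, 0, 0, 0, -1, 0, 0, 0, 0, 0, 0, -1, 0, 0, 0, 0, 0, 0, -1, 0, 0, 0, 0, 0, 0]
  newtons: 70

```text
clock: 8.4
tcp_pos: [0.6185, -0.1952, 0.0659]
orientation: [0.422, -0.037, 0.906, 0.016]
wrist_force: [-1.6, -3.4, -0.2]
finger_gap: 0.0468
grip_force: 71.2
```

Run:
```python
from plan import *
p,r,s=now(); print(p,s["finger_gap"],s["grip_force"],s["wrist_force"],s["joint_pos"].round(2))
im,d=read_camera("wrist"); print("cyl",cylfit(d,init=(0,-.068,0,0)))
```

```text
[ 0.61854097 -0.19521608  0.06586377] 0.0468092940004081 71.23723804950714 [-1.60949414 -3.35646102 -0.16499001] [-0.73  0.21 -0.94 -0.27  0.59 -0.59]
cyl (array([ 0.0013, -0.0697, -0.0094, -0.0037]), np.float64(0.00037), np.float64(0.026715091833789763), np.float64(0.06720106025409424))
```

Run:
```python
from plan import *
p,r,s=now(); np.savez("grasp.npz",p=p,q=r.as_quat()); print(r.as_quat())
```

```text
[-0.0373587   0.90560669  0.0161204   0.42216227]
```

arm_command:
  moves: [-1, -10, 0, -13, 0, 0, 0, -1, -9, 1, -14, 0, 0, 0, -1, -10, 0, -13, 0, 0, 0, -1, -10, 0, -13, 0, 0, 0, -1, -10, 0, -14, 0, 0, 0, -1, -25, 10, -24, 0, -0.12, 0]

```text
clock: 9.2
tcp_pos: [0.5965, -0.1849, 0.1827]
orientation: [0.477, -0.037, 0.878, 0.02]
wrist_force: [1.0, 0.6, -1.0]
finger_gap: 0.0466
grip_force: 71.8
```

arm_command:
  moves: [-1, -27, 9, -21, -0.01, -0.11, 0, -1, -30, 10, -18, 0, -0.12, 0, -1, -31, 10, -15, 0, -0.12, 0, -1, -33, 9, -10, -0.01, -0.11, 0, -1, -34, 10, -7, 0, -0.12, 0, -1, 0, 0, 0, 0, 0, 0]

```text
clock: 9.95
tcp_pos: [0.6114, -0.1848, 0.4101]
orientation: [0.669, -0.053, 0.739, 0.059]
wrist_force: [0.2, -0.7, -1.9]
finger_gap: 0.0465
grip_force: 72.1
```

Run:
```python
from plan import *
p,r,s=now(); print(r.as_matrix().round(2).tolist(),s["joint_pos"].round(2),s["finger_gap"],s["grip_force"])
im,d=read_camera("wrist"); print("cyl",cylfit(d,init=(0,-.068,0,0)))
im,d=read_camera("side"); cv2.imwrite("pics/s3.png",im)
```

```text
[[-0.1, -0.16, 0.98], [0.0, 0.99, 0.16], [-1.0, 0.02, -0.1]] [-0.92 -0.17 -1.03 -0.65  1.07 -0.16] 0.04653296014128019 72.1000474691391
cyl (array([ 0.0013, -0.0694, -0.0073,  0.0004]), np.float64(0.00036), np.float64(0.02649402557525362), np.float64(0.06701054168883336))
```

View pics/s3.png

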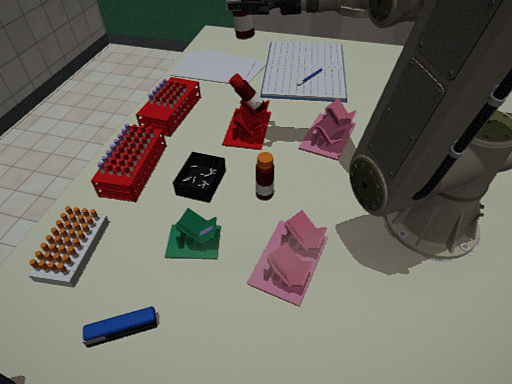

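The sample is held upright in the air at (243,25). The neighbour, basket and rests have not moved. Next I'll move a little forward, away from joint 3's limit, and roll.

arm_command:
  moves: [-1, 0, 0, 25, 0, 0, 0, -1, 0, 0, 25, 0, 0, 0.15, -1, 0, 0, 20, 0, 0, 0.17, -1, 0, 0, 0, 0, 0, 0.17, -1, 0, 0, 0, 0, 0, 0.17, -1, 0, 0, 0, 0, 0, 0.17, -1, 0, 0, 0, 0, 0, 0.17, -1, 0, 0, 0, 0, 0, 0.17]

```text
clock: 11.05
tcp_pos: [0.6795, -0.1729, 0.3988]
orientation: [0.521, 0.369, 0.645, 0.42]
wrist_force: [0.2, 0.3, -1.0]
finger_gap: 0.0466
grip_force: 72.1
```

arm_command:
  moves: [-1, 0, 0, 0, 0, 0, 0.17, -1, 0, 0, 0, 0, 0, 0.17, -1, 0, 0, 0, 0, 0, 0.17, -1, 0, 0, 0, 0, 0, 0.17, -1, 0, 0, 0, 0, 0, 0.17, -1, 0, 0, 0, 0, 0, 0.17, -1, 0, 0, 0, 0, 0, 0.17, -1, 0, 0, 0, 0, 0, 0.17]

```text
clock: 12.05
tcp_pos: [0.6795, -0.173, 0.3988]
orientation: [0.141, 0.692, 0.27, 0.655]
wrist_force: [0.5, -0.3, -1.8]
finger_gap: 0.0466
grip_force: 72.1
```

arm_command:
  moves: [-1, 0, 0, 0, 0, 0, 0.17, -1, 0, 0, 0, 0, 0, 0, -1, 0, 0, 0, 0, 0, 0, -1, 0, 0, 0, 0, 0, 0, -1, 0, 0, 0, 0, 0, 0, -1, 0, 0, 0, 0, 0, 0, -1, 0, 0, 0, 0, 0, 0, -1, 0, 0, 0, 0, 0, 0]

```text
clock: 13.05
tcp_pos: [0.68, -0.174, 0.4016]
orientation: [0.089, 0.711, 0.212, 0.665]
wrist_force: [0.1, -0.6, -0.7]
finger_gap: 0.0467
grip_force: 72.1
```

Run:
```python
from plan import *
p,r,s=now(); print(p,r.as_matrix().round(2).tolist(),s["joint_pos"].round(2),s["finger_gap"],s["grip_force"])
im,d=read_camera("wrist"); print("cyl",cylfit(d,init=(0,-.068,0,0)))
```

```text
[ 0.68001088 -0.17396068  0.40159896] [[0.03, 0.18, 0.98], [0.42, -0.89, 0.16], [0.91, 0.41, -0.1]] [-0.77 -0.04 -0.96 -0.76  0.92  2.59] 0.04671370570962724 72.10652768611908
cyl (array([-0.0012, -0.0693, -0.0094, -0.0011]), np.float64(0.00036), np.float64(0.028184810110777295), np.float64(0.06872144678310366))
```

```bash
cat >> plan.py <<'E'
SEAT=np.array([.5214,.2076,.048]); YG=.2475
g=np.load("grasp.npz"); GP,GR=g["p"],R.from_quat(g["q"])
def place(dz=0,dout=0,du=0): # dz: along the axis up, dout: out of trough, du world up
    q=R.from_euler('z',YG-YR)
    p=SEAT+q.apply(GP-FOOT); r=q*GR; sr=R.from_euler('z',YG)*S
    return p+sr.apply([-dout,0,dz])+[0,0,du], r
E
python3 - <<'E'
from plan import *
p,r=place(); print(p,r.as_matrix().round(2).tolist())
st=rows(np.array([.66,.17,.40]),R.from_euler('z',YG)*A*R.from_rotvec([0,.1,0]),-1)
st=rows(*place(dz=.05,dout=.06,du=.03),-1,start=st,mm=30,rad=.1)
E
```

```text
[0.62358695 0.23347465 0.06583496] [[-0.62, -0.24, 0.74], [-0.16, 0.97, 0.18], [-0.77, -0.0, -0.64]]
17 rows
[-1,8,-18,2,0,0.01,-0.16,-1,12,-17,2,0,0,-0.16,-1,13,-15,2,0,0.01,-0.16,-1,16,-12,3,-0.01,0.01,-0.16,-1,18,-10,2,0,0,-0.16,-1,19,-7,2,0,0.01,-0.16,-1,19,-4,3,0,0.01,-0.16,-1,21,0,2,0,0.01,-0.16]
[-1,19,3,3,0,0,-0.16,-1,20,5,3,-0.01,0.01,-0.16,-1,18,9,3,0,0.01,-0.16,-1,16,12,4,0,0,-0.16,-1,14,14,3,0,0.01,-0.16,-1,12,16,4,0,0.01,-0.16,-1,9,17,3,0,0.01,-0.16,-1,6,19,4,0,0,-0.17]
[-1,3,20,4,-0.01,0.01,-0.16]
9 rows
[-1,25,8,-1,0,0.07,0,-1,26,8,0,0,0.06,0,-1,25,8,3,0,0.07,0,-1,26,8,4,0,0.07,0,-1,24,8,5,0,0.06,0,-1,25,8,7,0,0.07,0,-1,24,8,9,0,0.06,0,-1,23,8,10,0,0.07,0.0]
[-1,23,8,12,0,0.07,0.0]
```

arm_command:
  moves: [-1, 8, -18, 2, 0, 0.01, -0.16, -1, 12, -17, 2, 0, 0, -0.16, -1, 13, -15, 2, 0, 0.01, -0.16, -1, 16, -12, 3, -0.01, 0.01, -0.16, -1, 18, -10, 2, 0, 0, -0.16, -1, 19, -7, 2, 0, 0.01, -0.16, -1, 19, -4, 3, 0, 0.01, -0.16, -1, 21, 0, 2, 0, 0.01, -0.16]

```text
clock: 14.1
tcp_pos: [0.6884, -0.019, 0.419]
orientation: [0.456, 0.426, 0.606, 0.494]
wrist_force: [-0.1, -0.2, -1.7]
finger_gap: 0.0462
grip_force: 72.2
```

arm_command:
  moves: [-1, 19, 3, 3, 0, 0, -0.16, -1, 20, 5, 3, -0.01, 0.01, -0.16, -1, 18, 9, 3, 0, 0.01, -0.16, -1, 16, 12, 4, 0, 0, -0.16, -1, 14, 14, 3, 0, 0.01, -0.16, -1, 12, 16, 4, 0, 0.01, -0.16, -1, 9, 17, 3, 0, 0.01, -0.16, -1, 6, 19, 4, 0, 0, -0.17]

```text
clock: 15.1
tcp_pos: [0.6835, 0.1408, 0.4241]
orientation: [0.647, -0.038, 0.75, 0.133]
wrist_force: [0.2, -0.0, -2.3]
finger_gap: 0.0463
grip_force: 72.1
```

Run:
```python
from plan import *
p,r,s=now(); print(p,s["joint_pos"].round(2),s["finger_gap"])
rows(*place(dz=.05,dout=.06,du=.03),-1,mm=32,rad=.1)
```

```text
[0.68349502 0.14083999 0.42405636] [-0.06 -0.21 -1.01 -0.66  0.31  0.11] 0.046304169664626416
9 rows
[-1,30,7,-2,0.01,0.06,-0.02,-1,30,8,0,0,0.07,-0.01,-1,29,8,2,0.01,0.06,-0.02,-1,29,9,4,0,0.06,-0.02,-1,29,9,5,0.01,0.07,-0.01,-1,28,10,8,0,0.06,-0.02,-1,28,10,9,0.01,0.06,-0.01,-1,27,10,10,0.01,0.06,-0.02]
[-1,26,12,12,0,0.07,-0.02]
```

arm_command:
  moves: [-1, 30, 7, -2, 0.01, 0.06, -0.02, -1, 30, 8, 0, 0, 0.07, -0.01, -1, 29, 8, 2, 0.01, 0.06, -0.02, -1, 29, 9, 4, 0, 0.06, -0.02, -1, 29, 9, 5, 0.01, 0.07, -0.01, -1, 28, 10, 8, 0, 0.06, -0.02, -1, 28, 10, 9, 0.01, 0.06, -0.01, -1, 27, 10, 10, 0.01, 0.06, -0.02]

```text
clock: 16.1
tcp_pos: [0.6177, 0.2206, 0.2001]
orientation: [0.448, -0.101, 0.886, 0.061]
wrist_force: [-0.4, 0.3, -1.3]
finger_gap: 0.0465
grip_force: 72.1
```

arm_command:
  moves: [-1, 26, 12, 12, 0, 0.07, -0.02, -1, 0, 0, 0, 0, 0, 0, -1, 0, 0, 0, 0, 0, 0]

```text
clock: 16.48
tcp_pos: [0.6102, 0.2312, 0.1739]
orientation: [0.419, -0.111, 0.9, 0.053]
wrist_force: [-0.4, -0.2, -0.6]
finger_gap: 0.0468
grip_force: 72.2
```

Run:
```python
from plan import *
p,r,s=now(); print(p,s["joint_pos"].round(2),s["finger_gap"])
im,d=read_camera("wrist"); print("cyl",cylfit(d,init=(0,-.068,0,0))); np.savez("w5.npz",p=im,d=d); cv2.imwrite("pics/w5.png",im)
pp,pr=place(dz=.05,dout=.06,du=.03); print("err",(pp-p).round(4),(r.inv()*pr).as_rotvec().round(3))
# green rest measured in world by wrist depth: refit
W=wristcloud(d)@r.as_matrix().T+p; b,g_,rr=[im[...,i].astype(int) for i in range(3)]
G=W[(d>0)&(g_>1.3*rr)&(g_>1.15*b)&(W[...,2]>.03)&(W[...,2]<.14)]
T=R.from_euler('y',.70)
def f(q3):
    q=T.inv().apply(R.from_euler('z',q3[2]).inv().apply(G-[q3[0],q3[1],0])-[-.03,0,.048])
    a=(q[:,0]+q[:,1])/2**.5-.024; b=(q[:,0]-q[:,1])/2**.5-.024
    a=np.where(q[:,1]>0,a,b); return np.where(abs(a)<abs(q[:,2]),a,q[:,2])
s=min((least_squares(f,[.55,.214,t],loss='cauchy',f_scale=.002) for t in(.1,.2,.3)),key=lambda s:s.cost)
print(len(G),"green",s.x.round(4),np.median(abs(s.fun)), "vs",(SEAT-R.from_euler('z',YG).apply([-.03,0,.048])).round(4),YG)
st=rows(*place(dout=.012,dz=.012),-1,mm=25,rad=.1)
```

```text
[0.61022089 0.23116582 0.1739395 ] [ 0.23 -0.06 -0.91 -0.15  0.01 -0.01] 0.04681180224278484
cyl (array([ 0.0014, -0.0695, -0.0086,  0.0011]), np.float64(0.00037), np.float64(0.026673835063583166), np.float64(0.06702625862304236))
err [ 0.0001 -0.001  -0.0012] [ 0.004 -0.    -0.003]
7991 green [0.55   0.2155 0.238 ] 0.0004755026518576816 vs [0.5505 0.2149 0.    ] 0.2475
4 rows
[-1,16,0,17,0,0,0,-1,15,-1,17,0,0,0,-1,16,0,17,0,0,0,-1,15,0,17,0,0,-0.0]
```

View pics/w5.png

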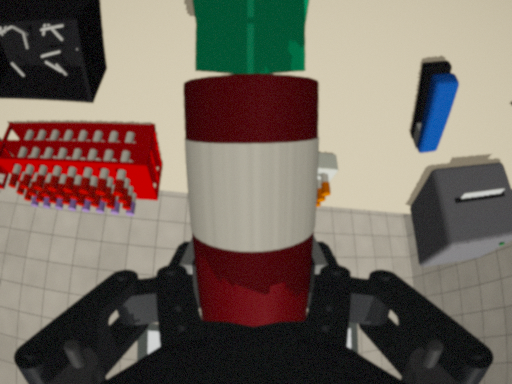

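The wrist view shows the sample centred at columns 185–318, with the green rest behind and above it at (250,40). A refit of the rest from this picture agrees within 1 mm, so I'll go in.

arm_command:
  moves: [-1, 16, 0, 17, 0, 0, 0, -1, 15, -1, 17, 0, 0, 0, -1, 16, 0, 17, 0, 0, 0, -1, 15, 0, 17, 0, 0, 0, -1, 0, 0, 0, 0, 0, 0, -1, 0, 0, 0, 0, 0, 0]

```text
clock: 17.27
tcp_pos: [0.6222, 0.2332, 0.0831]
orientation: [0.419, -0.111, 0.9, 0.053]
wrist_force: [0.4, -0.4, -1.2]
finger_gap: 0.0464
grip_force: 72.2
```

Run:
```python
from plan import *
p,r,s=now(); print(p,s["joint_pos"].round(2),s["wrist_force"])
pp,pr=place(); print("left in tool mm",r.inv().apply(pp-p).round(4)*1000,(r.inv()*pr).as_rotvec().round(3))
```

```text
[0.62221953 0.23317151 0.08312145] [ 0.23  0.16 -1.01 -0.47  0.01 -0.01] [ 0.44056312 -0.40160382 -1.17595049]
left in tool mm [12.3 -0.1 12.2] [ 0.003 -0.    -0.003]
```

arm_command:
  moves: [-1, 3, 0, 4, 0, 0, 0, -1, 3, 0, 3, 0, 0, 0, -1, 3, 0, 3, 0, 0, 0, -1, 1, 0, 1, 0, 0, 0, -1, 0, 0, 0, 0, 0, 0]

```text
clock: 17.9
tcp_pos: [0.6235, 0.2335, 0.0671]
orientation: [0.418, -0.111, 0.9, 0.052]
wrist_force: [-1.7, -3.2, 0.8]
finger_gap: 0.0468
grip_force: 72.5
```

arm_command:
  moves: [-1, 1, 0, 1, 0, 0, 0, -1, 0, 0, 0, 0, 0, 0]

```text
clock: 18.15
tcp_pos: [0.6242, 0.2334, 0.0667]
orientation: [0.419, -0.111, 0.9, 0.052]
wrist_force: [-5.2, -5.3, 6.8]
finger_gap: 0.0461
grip_force: 72.9
```

arm_command:
  moves: [-1, 1, 0, 0, 0, 0, 0, -1, 1, 0, 0, 0, 0, 0, -1, 0, 0, 0, 0, 0, 0]

```text
clock: 18.52
tcp_pos: [0.6242, 0.2332, 0.0666]
orientation: [0.42, -0.111, 0.899, 0.052]
wrist_force: [-4.8, -4.9, 9.6]
finger_gap: 0.0466
grip_force: 72.9
```

arm_command:
  moves: [0.3, 0, 0, 0, 0, 0, 0, 0.6, 0, 0, 0, 0, 0, 0, 1, 0, 0, 0, 0, 0, 0, 1, 0, 0, 0, 0, 0, 0, 1, 0, 0, 0, 0, 0, 0]
  newtons: 20

```text
clock: 19.15
tcp_pos: [0.6222, 0.2337, 0.064]
orientation: [0.418, -0.111, 0.9, 0.053]
wrist_force: [0.2, -0.2, 0.0]
finger_gap: 0.0854
grip_force: 0.0
```

arm_command:
  moves: [1, 0, 0, -10, 0, 0, 0, 1, 0, 0, -20, 0, 0, 0, 1, 0, 0, -30, 0, 0, 0, 1, 0, 0, -30, 0, 0, 0, 1, 0, 0, -30, 0, 0, 0, 1, 0, 0, 0, 0, 0, 0, 1, 0, 0, 0, 0, 0, 0]

```text
clock: 20.02
tcp_pos: [0.548, 0.218, 0.1528]
orientation: [0.409, -0.111, 0.904, 0.051]
wrist_force: [-0.0, 0.5, -0.1]
finger_gap: 0.0855
grip_force: 0.0
```

Run:
```python
from plan import *
p,r,s=now(); print(p,s["joint_pos"].round(2),s["wrist_force"],s["finger_gap"],s["clock"])
T=R.from_euler('y',.70)
for c in("wrist","top","side"):
    im,d=read_camera(c); cv2.imwrite(f"pics/{c}9.png",im)
    W=wristcloud(d)@r.as_matrix().T+p if c=="wrist" else cloud(c,d)
    q=W.reshape(-1,3); q=T.inv().apply(R.from_euler('z',YG).inv().apply(q-SEAT)); k=(d.ravel()>0)&(abs(q[:,1])<.03)&(q[:,0]>-.035)&(q[:,0]<.02)&(q[:,2]>.03)&(q[:,2]<.10)
    q=q[k]; g=lambda a:np.hypot(q[:,0]-a[0]-a[2]*(q[:,2]-.07),q[:,1]-a[1]-a[3]*(q[:,2]-.07))-.024
    f=least_squares(g,[0,0,0,0],loss='cauchy',f_scale=.002); 
    I=im.reshape(-1,3)[k].astype(int); white=q[(I.min(1)>100)&(abs(q[:,1])<.012)]
    print(c,k.sum(),f.x.round(4),np.median(abs(f.fun)).round(5),"band z",np.percentile(white[:,2],[2,98]).round(4) if len(white) else 0)
# band reference: neighbour in first top/side pictures
for c in("top","side"):
    a=np.load(c+"0.npz"); W=cloud(c,a["d"]).reshape(-1,3); q=T.inv().apply(R.from_euler('z',YR).inv().apply(W-FOOT)); k=(abs(q[:,1])<.012)&(q[:,0]>-.035)&(q[:,0]<0)&(q[:,2]>.02)&(q[:,2]<.10)&(a["p"].reshape(-1,3).min(1)>100)
    print(c,"ref band",np.percentile(q[k,2],[2,98]).round(4))
```

```text
[0.5480073  0.21796994 0.15284368] [ 0.24 -0.15 -1.03 -0.15  0.   -0.  ] [-0.03491647  0.54741308 -0.06062058] 0.08549646868701931 20.025
wrist 6635 [-0.0004  0.0007  0.0201  0.0071] 0.0004 band z [0.0302 0.054 ]
top 497 [-0.0016 -0.0005  0.0187  0.0044] 0.00073 band z [0.0308 0.0519]
side 624 [ 0.001  -0.0011  0.0129 -0.0088] 0.00062 band z [0.0307 0.0541]
top ref band [0.0237 0.0522]
side ref band [0.0229 0.0544]
```

View pics/side9.png

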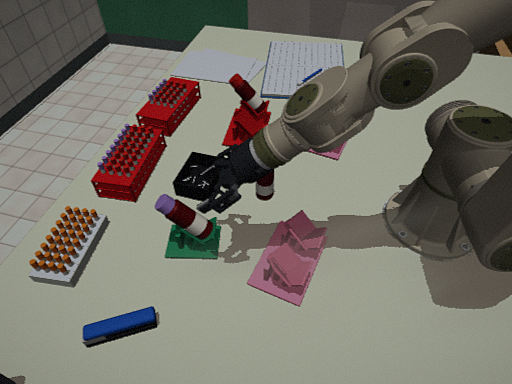

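The final side view shows the sample lying in the green rest at (185,218), cap up, with the gripper clear at (225,185) and everything else in place. The upper edge of the white band matches the seated reference within 0.5 mm, the axis lies within about 2 mm of the trough line, and the tilt error is about 0.02 rad.

```bash
python3 -c "from workcell import *; print(hand_in())"
```

```text
the job is handed in; nothing more can be done
None
```

The sample was held cap-down at about 156° from vertical for about 1 s, then set in the green rest and released; the job was handed in at about 20 s on the robot clock, with no verdict shown.

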